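Bring the thick probe over the open port of the bioreactor head plate

TASK

Lift the thick-headed steel probe out of the white stand, carry it over the valve manifold without knocking into anything, and stop with it hanging upright and centred over the one port of the bioreactor head plate that has no plug, its tip about 15 mm above the port's rim and touching nothing. Leave everything else where it is. Finish while still holding the probe there: do not insert it or let go.

Things in the scene. Friction and masses are not known exactly. Their poses are not given: they have to be found in the camera images.
- thick_probe: Probe to carry: loose, about 0.2 kg, upright, round about its z axis, 145 mm long. Origin at its lower tip. From the tip: steel shaft 12 mm in diameter, 80 mm long; thick steel head 30 mm in diameter, 45 mm tall (80 to 125 mm above the tip; grip here); black connector 16 mm wide, 20 mm tall. Starts in either hole of the stand, its head resting on the stand's top, tip 15 mm above the table.
- thin_probe: Bystander in the other hole of the stand: same heights as the thick probe, but its head is only 21 mm in diameter (connector 12 mm). Origin at its lower tip. Leave it in the stand.
- probe_stand: White plastic block, fixed, 90 mm (its x) by 170 mm (its y), 95 mm tall, origin at the centre of its underside. Two vertical through holes 16 mm in diameter at its y = +42 and -42 mm; a probe is pulled straight up out of them by at least 80 mm.
- head_plate: Fixed round steel plate on a service stand, 184 mm in diameter, upper face 60 mm above the table; origin on the table under its centre. Three upright port collars (36 mm outside, 26 mm bore, rim 80 mm above the table) stand 54 mm from its centre; a central stub rises to 98 mm. Two ports carry plugs; the open one shows a dark bore and a 2 mm thick black seal ring on its rim.
- port_a (a point): Centre of the rim of one port collar, 80 mm above the table, z up (the seal ring of the open port lies 2 mm above this level). Open if neither plug stands on it.
- port_b (a point): The same for the second port.
- port_c (a point): The same for the third port.
- plug_a: Steel blind plug fixed on one of the ports: cap 39 mm in diameter and 12 mm tall with a 22 mm wide grip above it, 28 mm tall in all (top 108 mm above the table). Origin at the centre of its underside, on the port's rim.
- plug_b: The second steel blind plug, identical, on another port.
- manifold: Fixed steel valve manifold between the stand and the head plate: a level 26 mm thick bar 310 mm long along its x, on two feet (50 mm deep), with three black valve knobs (32 mm wide), 120 mm tall to the top of the knobs. Origin on the table under its middle.
- bottle_1: Bystander: loose glass bottle, 56 mm in diameter, 130 mm tall; origin at the centre of its underside. Stands near the manifold.
- bottle_2: Bystander: loose amber jar, 60 mm in diameter, 110 mm tall; origin under its centre. Near the manifold.
- bottle_3: Bystander: loose white plastic bottle, 52 mm in diameter, 100 mm tall; origin under its centre. Near the manifold.
- beaker: Bystander: loose clear beaker, 64 mm in diameter, 85 mm tall; origin under its centre. Near the manifold.
- wrench: Bystander: wrench lying flat on the table to the left at the back.
- clamp_ring: Bystander: steel ring 60 mm in diameter, 12 mm tall, lying flat behind the head plate.
There are look-alikes about, which are no part of the job. Leave any blue look-alike of the thick_probe alone.

How it is judged:
By the outcome, as a careful person would: the job done as asked, in the order asked, and still so for the second after the job is handed in, while the arm keeps its last pose, push and grip.
It also fails if it takes over 38 s, if anything falls off the work surface, if the arm or the gripper's body presses on something with over 40 N, if the wrist force passes 120 N, or if a joint passes its speed limit or range.

ROBOT

A 6-joint arm with a two-finger parallel gripper is mounted at the origin on the work surface. World frame = base frame: x ahead of the robot, y to its left, z up, the work surface at z = 0. Lengths are in m, angles in rad, forces in N, time in s.
With the tool pointing down it reaches from about 0.275 to 0.825 m from the base axis. Payload 4.9 kg.
Tool frame: the origin (TCP) lies midway between the tips of the shut fingers; the grasp point (between the pads) lies 19 mm behind it (grip_point_offset is the distance from the TCP to the grasp point, in m); z points along the fingers, x is the direction in which the jaws open and shut, and the axes are right-handed (so a half turn about z gives the same grasp; the last joint's range is limited). The gripper opens to 85 mm and grips with 20 to 120 N. Pads are 22 mm wide; open, the fingers measure 114 mm over their backs; the gripper's body (76 mm by 85 mm) begins 54 mm behind the grasp point. The pads swing forward as they close: fully open they stand 13 mm farther back than shut.
Start: joints at [1.047, 0.326, -0.193, 1.052, 0, 1.437], TCP at [0.209, 0.509, 0.231] pointing down, gripper open.
Joint ranges: [-2.65, 2.65], [-0.97, 1.79], [-1.3, 1.35], [-1.93, 2.1], [-1.47, 1.37], [-3.14, 3.14]. Speed limits (rad/s): [2.57, 2.57, 3.14, 3.14, 3.14, 3.14].

INTERFACE

Orientations are given as a rotation vector (axis times angle).
In Python, from cell import * gives the robot as it stands. Calls block until the motion is done:
- movep(position, orientation): joint-space move of the TCP to a pose.
- move_l(position, velocity=0.15, rot=None, until_force=None): straight line of the TCP; rot=None keeps the orientation; velocity is the mean speed in m/s. With until_force (N) it stops when the force on the tool has changed by that much, and returns True; else False.
- set_joints(angles): joint-space move.
- let_go() and grab(newtons=None): open the fingers fully, or close them until they stop; newtons is the grip in N (None keeps the last).
- sleep(seconds).
- ik(position, orientation): joint angles nearest the present ones, or None.
- get_state(): the state.
- grab_frame(name): name is "scene" or "top" or "wrist"; returns a dict with "img" (420x560x3 uint8, red, green, blue), "fx", "fy", "cx", "cy" (pixels), "cam_to_world" (4x4, takes a point from camera to world coordinates); the wrist camera has in their place "T_tool_cam" (4x4, takes a point from camera to tool coordinates, whose origin is the TCP and whose axes are the tool frame's). Camera axes: x right, y down, z forward; pixel columns grow to the right and rows downward; lengths in m; the calibration is good to about 2 mm. The wrist camera is an equidistant fisheye: a pixel r from the principal point sees the ray r / f radians off the axis. A picture is of the moment at which its call begins: read the wrist's pose just before it. There is no depth.
A pose or a line that the arm cannot do raises MotionError and nothing moves.
- sign_off(): hands the job in, once; it reports no verdict.
Trained networks look in the newest picture that a camera, given by its name, has taken for a name from the list of things; names that differ only in an ending like _2 or _b are one class to them, and where a whole thing is asked for, a point or a joint stands for the part that bears it (a point fixed in the world has none). Each returns a list of dicts, best first, with "score" (0 to 1); they miss things now and then, are a little off and sometimes report something else, mostly with a low value. They report only what shows in the picture. A call takes as long as a camera call. They do not tell look-alikes from the thing itself.
- spot_in(camera, name): "centre" ([column, row] in pixels, amid what is visible of it).
- silhouettes(camera, name): "mask" (420x560 bool, what is visible of it) and "centre" ([column, row] in pixels, amid what is visible of it).
- tip_of(camera, name): "centre" ([column, row] in pixels: a listed point, or the origin of a listed thing).
The state is a dict: "clock": time; "q": joint angles; "joint_velocities": joint speeds; "tau": joint torques, N m; "position": TCP position; "eef_rot": TCP orientation; "contact_force": force on the tool from outside, world axes, zero at the start; "wrist_torque": the same for the moment, N m; "finger_gap": opening from 0.0 (shut) to 1.0 (fully open).
Only numpy, scipy, OpenCV 4.12 (cv2) and the standard library are available. Lean on these libraries where they do the work, as an engineer would, in place of code of your own. Each camera call takes 0.05 s, during which the arm holds its last target.

## Working session

There is one attempt and no reset: what is moved stays moved. The work goes in short steps, each a Python script; the robot and the scene stay as the last script left them, time stands still between calls to the robot, and variables do not carry over. Pictures are saved under pics/ and viewed, and the job is handed in when it is done.

```bash
mkdir -p pics; ls; python3 - <<'E'
from cell import *
import cv2
for n in ("scene","top"):
    f=grab_frame(n); cv2.imwrite(f"pics/{n}0.png",f["img"][:,:,::-1]); print(n,f["fx"],f["fy"],f["cx"],f["cy"]); print(f["cam_to_world"])
s=get_state(); print(s)
E
```

```text
pics
scene 486.451423367758 486.451423367758 273.08677855723295 210.166757115397
[[-0.60915205  0.43104843 -0.66568088  1.27179547]
 [ 0.79304568  0.33480622 -0.50890407  0.54883338]
 [ 0.0035118  -0.8379153  -0.54578899  0.67255293]
 [ 0.          0.          0.          1.        ]]
top 390.97632821372315 390.97632821372315 281.0258072822665 213.07807005524924
[[ 0.00612442 -0.9860946   0.16607209  0.42989502]
 [-0.99998006 -0.00578315  0.00253843  0.01671972]
 [-0.00154271 -0.16608432 -0.98611035  0.93857716]
 [ 0.          0.          0.          1.        ]]
{'clock': 0.1, 'q': array([ 1.04679209e+00,  3.26884913e-01, -1.93514929e-01,  1.05202907e+00,
       -6.50963987e-06,  1.43660165e+00]), 'joint_velocities': array([-0.00084137, -0.00243007,  0.00357839,  0.00078762,  0.00050517,
       -0.00220914]), 'tau': array([ 1.53003959e-03, -4.44241548e+01,  2.63036907e+01,  7.91110389e-03,
       -5.39197401e-05, -1.74301022e-05]), 'position': array([0.20871682, 0.50826262, 0.23056013]), 'eef_rot': array([ 2.60901135e+00,  1.74874322e+00, -2.29704849e-03]), 'contact_force': array([0.24022995, 0.08324019, 0.58410619]), 'wrist_torque': array([-0.01680486, -0.01557639, -0.00336396]), 'finger_gap': 1.00577427837655}
```

View pics/scene0.png

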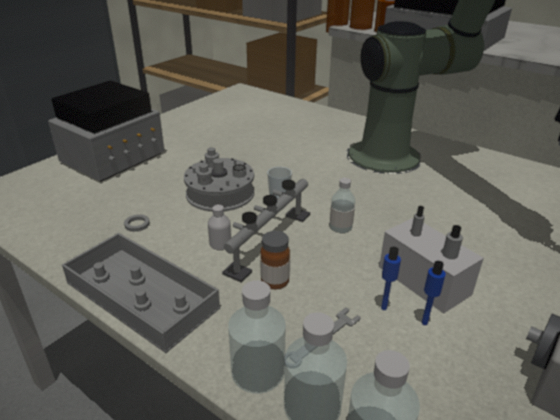

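View pics/top0.png

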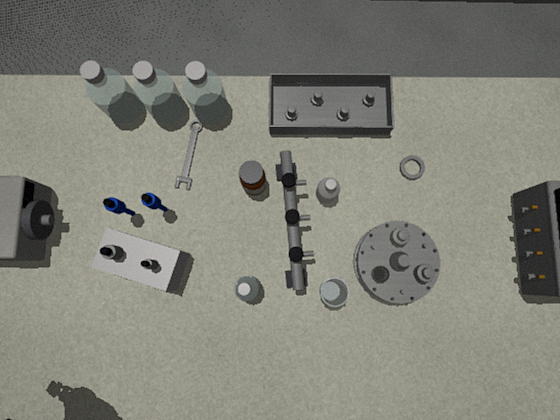

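In the top view, the stand is at about (143,262), with steel probes at (108,251), which looks thicker, and (149,264). Two blue look-alikes stand beside it at (115,206) and (152,201). The manifold is near x≈292 px. The head plate is at (398,262), and its dark bore is at about (380,275). Next I'll enlarge these areas and measure.

```bash
cat > h.py <<'E'
from cell import *
import numpy as np, cv2
def ray(f,px):
    d=np.array([(px[0]-f["cx"])/f["fx"],(px[1]-f["cy"])/f["fy"],1.]); T=f["cam_to_world"]
    return T[:3,3],T[:3,:3]@d
def at_z(f,px,z):
    o,d=ray(f,px); return o+d*(z-o[2])/d[2]
def tri(f1,p1,f2,p2):
    o1,d1=ray(f1,p1);o2,d2=ray(f2,p2)
    t,*_=np.linalg.lstsq(np.c_[d1,-d2],o2-o1,rcond=None)
    a=o1+t[0]*d1;b=o2+t[1]*d2; return (a+b)/2,np.linalg.norm(a-b)
def proj(f,p):
    T=f["cam_to_world"]; c=T[:3,:3].T@(np.array(p)-T[:3,3]); return np.array([f["cx"]+f["fx"]*c[0]/c[2],f["cy"]+f["fy"]*c[1]/c[2]])
E
python3 - <<'E'
from h import *
np.set_printoptions(precision=4,suppress=True)
S=grab_frame("scene");T=grab_frame("top")
a=cv2.resize(S["img"][190:310,370:490],(480,480),interpolation=cv2.INTER_CUBIC)
b=cv2.resize(T["img"][185:305,85:205],(480,480)[:2],interpolation=cv2.INTER_CUBIC)
cv2.imwrite("pics/cropA.png",np.hstack([a,b])[:,:,::-1][:, :960]) if 0 else cv2.imwrite("pics/cropA.png",cv2.resize(np.hstack([a,b]),(800,400))[:,:,::-1])
c=cv2.resize(T["img"][212:312,345:455],(770,700))[:,:,::-1][:600]
cv2.imwrite("pics/cropB.png",c)
for n in ("thick_probe","thin_probe","probe_stand","head_plate","port_a","plug_a","manifold","bottle_1","bottle_2","bottle_3","beaker"):
    for cam,f in (("scene",S),("top",T)):
        print(n,cam,[(np.round(r["centre"],1).tolist(),round(r["score"],2)) for r in tip_of(cam,n)][:6])
E
```

```text
thick_probe scene [([384.9, 310.7], 0.87), ([423.5, 326.0], 0.63)]
thick_probe top [([130.5, 212.0], 0.88), ([132.0, 251.8], 0.59), ([164.4, 208.2], 0.55)]
thin_probe scene []
thin_probe top [([167.3, 265.9], 0.51), ([130.7, 254.0], 0.49)]
probe_stand scene [([425.0, 283.9], 0.97)]
probe_stand top [([151.2, 260.3], 0.78), ([247.8, 282.3], 0.39)]
head_plate scene [([217.8, 191.8], 0.77)]
head_plate top [([255.0, 182.8], 0.72)]
port_a scene [([242.5, 166.2], 0.93), ([215.8, 160.2], 0.9), ([205.6, 176.0], 0.57)]
port_a top [([379.8, 272.3], 0.86), ([397.2, 232.6], 0.78), ([424.2, 270.2], 0.67)]
plug_a scene [([213.0, 159.3], 0.69), ([206.9, 173.6], 0.54), ([203.4, 175.4], 0.22)]
plug_a top [([403.7, 234.0], 0.59), ([426.6, 267.0], 0.52), ([132.8, 254.9], 0.16)]
manifold scene []
manifold top [([292.7, 223.2], 0.65)]
bottle_1 scene [([336.2, 229.5], 0.86), ([216.9, 242.0], 0.6)]
bottle_1 top [([249.3, 285.4], 0.9), ([256.4, 182.6], 0.9), ([327.6, 193.5], 0.69)]
bottle_2 scene [([336.2, 229.5], 0.86), ([216.9, 242.0], 0.6)]
bottle_2 top [([249.3, 285.4], 0.9), ([256.4, 182.6], 0.9), ([327.6, 193.5], 0.69)]
bottle_3 scene [([336.2, 229.5], 0.86), ([216.9, 242.0], 0.6)]
bottle_3 top [([249.3, 285.4], 0.9), ([256.4, 182.6], 0.9), ([327.6, 193.5], 0.69)]
beaker scene [([280.9, 200.0], 0.84), ([214.4, 158.2], 0.51)]
beaker top [([327.5, 289.3], 0.97), ([291.0, 222.1], 0.51), ([411.8, 164.9], 0.18)]
```

View pics/cropA.png

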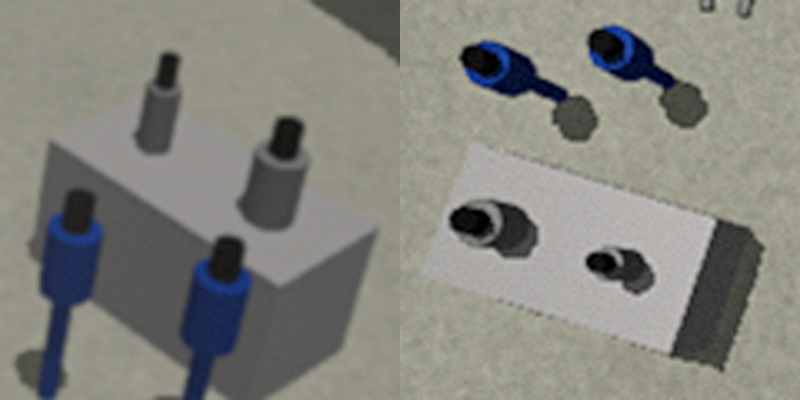

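View pics/cropB.png

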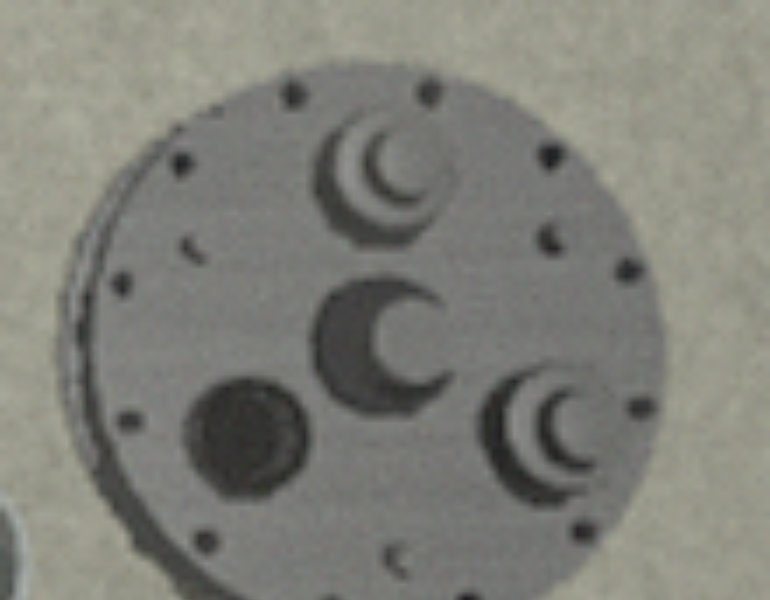

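Thick steel candidates:
- **Top (108,251) / scene (455,240):** steel, with a head clearly wider than its neighbour's. This is the target.
- **Top (149,264) / scene (418,222):** the thin probe.
- **Top (115,206) and (152,201):** the blue look-alikes, which I leave alone.

The enlarged crop confirms this. The open port is the dark bore at top (380,275). The other two ports carry plugs.

```bash
python3 - <<'E'
from h import *
np.set_printoptions(precision=4,suppress=True)
S=grab_frame("scene");T=grab_frame("top")
p,e=tri(T,(103.9,250.1),S,(456.7,227.2)); print("conn top thick (z .160)",p,e)
print(at_z(T,(103.9,250.1),.16),at_z(S,(456.7,227.2),.16))
print("thin conn", tri(T,(85+200/3.333,185+261/3.333),S,(370+171/3.333,190+57/3.333)))
# stand top corners in top crop
for c in ((472,144),(716,219),(671,353),(420,272)): print("corner",at_z(T,(85+(c[0]-400)/3.333,185+c[1]/3.333),.095))
print("port top",at_z(T,(380.3,274.6),.082), "scene spot",at_z(S,(242.5,166.2),.08),at_z(S,(215.8,160.2),.08),at_z(S,(205.6,176.0),.08))
print([at_z(T,x,.08) for x in ((379.8,272.3),(397.2,232.6),(424.2,270.2))])
print("bottles",[at_z(T,x,0) for x in ((249.3,285.4),(256.4,182.6),(327.6,193.5),(327.5,289.3))])
for x in ((289,180),(292,217),(296,255)): print("knob",at_z(T,x,.12))
c=cv2.resize(S["img"][140:215,170:270],(800,600),interpolation=cv2.INTER_CUBIC)
cv2.imwrite("pics/cropC.png",c[:,:,::-1])
E
```

```text
conn top thick (z .160) [0.4842 0.3715 0.159 ] 0.0008636047302592206
[0.4843 0.3706 0.16  ] [0.4853 0.3721 0.16  ]
thin conn (array([0.4579, 0.29  , 0.1573]), np.float64(0.004175878411464932))
corner [0.5364 0.3981 0.095 ]
corner [0.4885 0.2364 0.095 ]
corner [0.4034 0.2608 0.095 ]
corner [0.4534 0.4249 0.095 ]
port top [ 0.4404 -0.1967  0.082 ] scene spot [ 0.4322 -0.1933  0.08  ] [ 0.4499 -0.2711  0.08  ] [ 0.5285 -0.2322  0.08  ]
[array([ 0.4454, -0.1963,  0.08  ]), array([ 0.5323, -0.2378,  0.08  ]), array([ 0.4505, -0.2928,  0.08  ])]
bottles [array([0.4144, 0.093 , 0.    ]), array([0.6639, 0.0804, 0.    ]), array([ 0.6374, -0.0949,  0.    ]), array([ 0.4065, -0.0915,  0.    ])]
knob [0.6401 0.0021 0.12  ]
knob [ 0.5595 -0.0045  0.12  ]
knob [ 0.4793 -0.0129  0.12  ]
```

View pics/cropC.png

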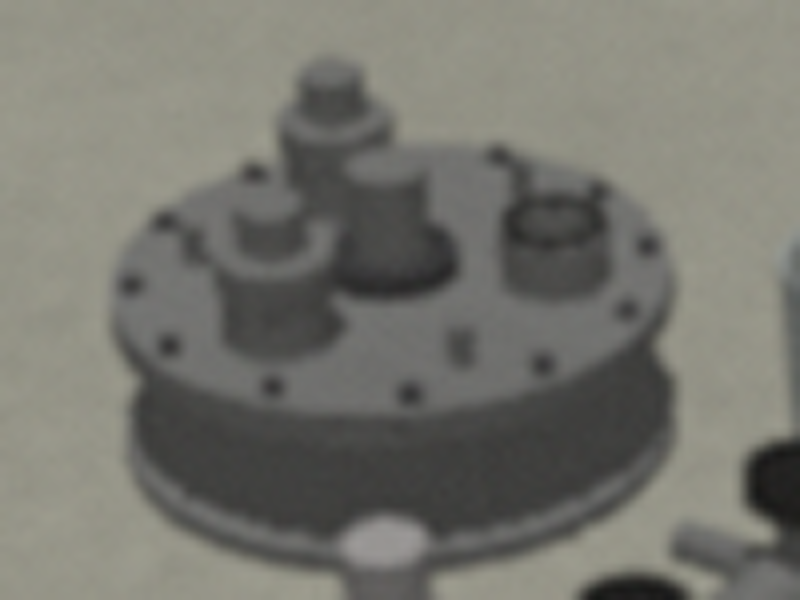

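The seal ring in the crop is at (556,219), which is scene px (239.5,167.4). It's the only collar without a plug, and that agrees with the top view.

```bash
cat >> h.py <<'E'
from scipy.spatial.transform import Rotation as R
def down(th):
    x=np.array([np.cos(th),np.sin(th),0]); z=np.array([0,0,-1.]); return R.from_matrix(np.c_[x,np.cross(z,x),z]).as_rotvec()
def wproj(f,st,p):
    Tt=np.eye(4);Tt[:3,:3]=R.from_rotvec(st["eef_rot"]).as_matrix();Tt[:3,3]=st["position"]
    c=np.linalg.inv(Tt@f["T_tool_cam"])@np.r_[p,1]; c=c[:3]
    rho=np.hypot(c[0],c[1]); th=np.arctan2(rho,c[2]); return np.array([f["cx"]+f["fx"]*th*c[0]/rho,f["cy"]+f["fy"]*th*c[1]/rho])
def wray_z(f,st,px,z):
    u=(px[0]-f["cx"])/f["fx"];v=(px[1]-f["cy"])/f["fy"];th=np.hypot(u,v)
    d=np.array([u/th*np.sin(th),v/th*np.sin(th),np.cos(th)])
    Tt=np.eye(4);Tt[:3,:3]=R.from_rotvec(st["eef_rot"]).as_matrix();Tt[:3,3]=st["position"]
    M=Tt@f["T_tool_cam"]; d=M[:3,:3]@d;o=M[:3,3]; return o+d*(z-o[2])/d[2]
E
python3 - <<'E'
from h import *
np.set_printoptions(precision=4,suppress=True)
S=grab_frame("scene");T=grab_frame("top")
print(at_z(S,(239.5,167.4),.082), tri(S,(239.5,167.4),T,(380.3,274.6)))
th0=np.arctan2(-.288,.958)
for th in (th0,th0+np.pi):
    for p in ((.484,.371,.27),(.484,.371,.103),(.46,.1,.27),(.44,-.197,.27),(.44,-.197,.184)): print(th,p,ik(p,down(th)))
movep((.484,.371,.27),down(th0) if ik((.484,.371,.27),down(th0)) is not None and abs(ik((.484,.371,.27),down(th0))[5])<2.6 else down(th0+np.pi))
s=get_state();f=grab_frame("wrist");cv2.imwrite("pics/w1.png",f["img"][:,:,::-1])
print(s["clock"],s["position"],s["eef_rot"],s["q"],f["fx"],f["cx"],f["cy"]);print(f["T_tool_cam"])
for z in (.16,.14,.095):print(wproj(f,s,(.484,.371,z)))
E
```

```text
[ 0.4448 -0.1927  0.082 ] (array([ 0.4403, -0.1972,  0.0787]), np.float64(0.0007515209321665819))
-0.292031286946262 (0.484, 0.371, 0.27) [0.533  0.4193 0.0449 1.1964 0.     2.3958]
-0.292031286946262 (0.484, 0.371, 0.103) [ 0.533   0.5423 -0.2021  0.8263  0.      2.3958]
-0.292031286946262 (0.46, 0.1, 0.27) [ 0.0571  0.1537 -0.319   1.0981  0.      1.9199]
-0.292031286946262 (0.44, -0.197, 0.27) [-0.5742  0.1752 -0.2928  1.1028  0.      1.2886]
-0.292031286946262 (0.44, -0.197, 0.184) [-0.5742  0.2418 -0.4387  0.8903  0.      1.2886]
2.849561366643531 (0.484, 0.371, 0.27) [ 0.533   0.4193  0.0449  1.1964  0.     -0.7458]
2.849561366643531 (0.484, 0.371, 0.103) [ 0.533   0.5423 -0.2021  0.8263  0.     -0.7458]
2.849561366643531 (0.46, 0.1, 0.27) [ 0.0571  0.1537 -0.319   1.0981  0.     -1.2217]
2.849561366643531 (0.44, -0.197, 0.27) [-0.5742  0.1752 -0.2928  1.1028  0.     -1.853 ]
2.849561366643531 (0.44, -0.197, 0.184) [-0.5742  0.2418 -0.4387  0.8903  0.     -1.853 ]
2.6833 [0.4832 0.3715 0.2698] [ 3.1085 -0.4546 -0.0013] [0.5341 0.4192 0.0442 1.1964 0.0005 2.3953] 325.19226210127806 274.6618037891281 210.78068007628423
[[ 1.     -0.0004 -0.0003  0.0004]
 [ 0.0005  0.9634  0.2681 -0.0679]
 [ 0.0001 -0.2681  0.9634 -0.1425]
 [ 0.      0.      0.      1.    ]]
[275.405  208.2574]
[275.3756 202.2165]
[275.3219 191.2699]
```

View pics/w1.png

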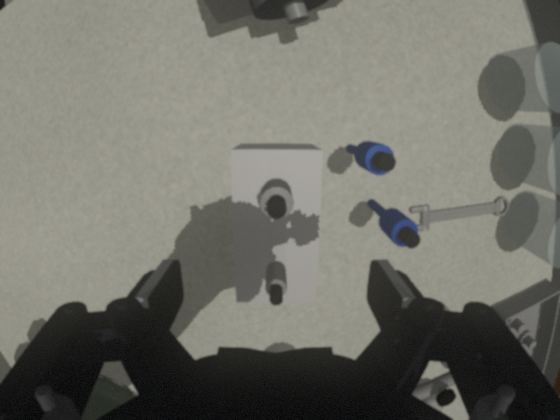

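The wrist view shows the thick probe's connector at (276,206), against a predicted (275,208). The nearest blue look-alikes are at (380,158) and (405,235). I'll check how far they are from the finger envelope, then go down.

```bash
python3 - <<'E'
from h import *
np.set_printoptions(precision=4,suppress=True)
s=get_state();f=grab_frame("wrist")
p=wray_z(f,s,(276,206),.16);print("thick",p)
M=R.from_rotvec(s["eef_rot"]).as_matrix()
for px,z in (((382,159),.145),((407,237),.145),((382,159),.12),((407,237),.12),((276,295),.16)):
    b=wray_z(f,s,px,z);print(px,z,b,"in tool:",M.T@(b-p))
c=cv2.resize(f["img"][160:240,230:330],(800,600)[:2],interpolation=cv2.INTER_CUBIC);cv2.imwrite("pics/w1c.png",c[:,:,::-1])
E
```

```text
thick [0.4847 0.3729 0.16  ]
(382, 159) 0.145 [0.5823 0.3832 0.145 ] in tool: [ 0.0906 -0.0377  0.0149]
(407, 237) 0.145 [0.5918 0.3061 0.145 ] in tool: [0.1217 0.0334 0.0149]
(382, 159) 0.12 [0.5897 0.3782 0.12  ] in tool: [ 0.0992 -0.035   0.0399]
(407, 237) 0.12 [0.6001 0.2939 0.12  ] in tool: [0.1331 0.0428 0.0399]
(276, 295) 0.16 [0.4614 0.2946 0.16  ] in tool: [0.0001 0.0817 0.    ]
```

View pics/w1c.png

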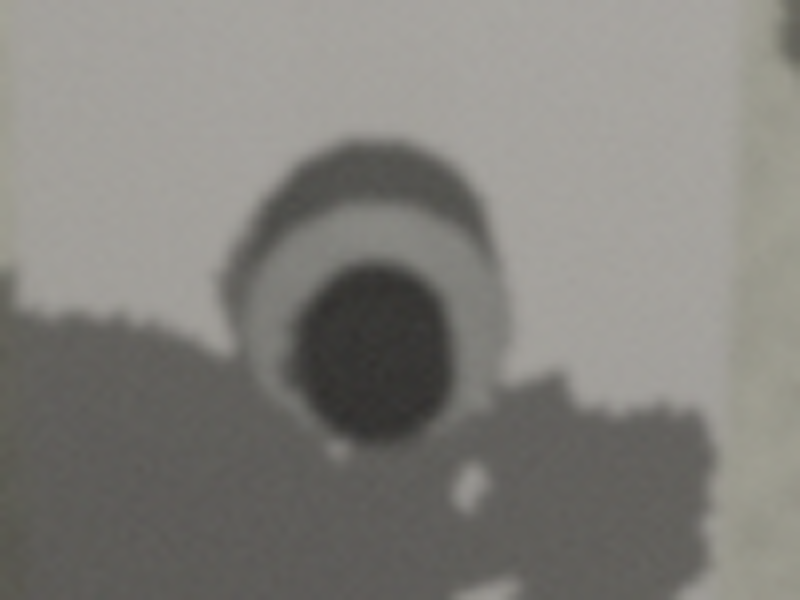

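```bash
python3 - <<'E'
from h import *
np.set_printoptions(precision=4,suppress=True)
move_l((.4851,.3718,.104),velocity=.12)
s=get_state();print(s["clock"],s["position"],s["contact_force"])
grab(50)
s=get_state();print(s["clock"],s["position"],s["contact_force"],s["finger_gap"])
f=grab_frame("wrist");cv2.imwrite("pics/w2.png",f["img"][:,:,::-1])
E
```

```text
4.3167 [0.4856 0.3721 0.1048] [ 0.0244 -0.3022 -0.0077]
4.875 [0.4852 0.372  0.1044] [-0.1383  0.0537  2.8171] 0.3404535300663805
```

View pics/w2.png

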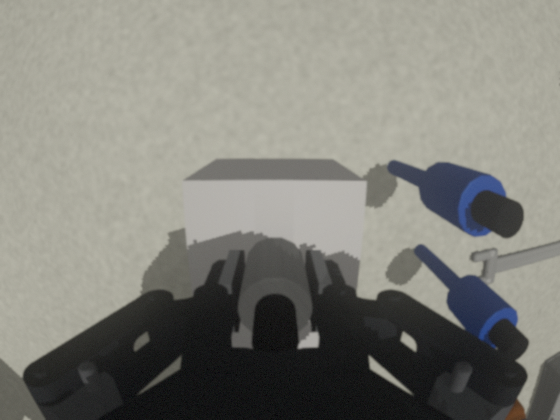

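The head is held at (275,290) between the pads. The gap is about 29 mm, which fits the 30 mm head. Next I lift straight up.

```bash
python3 - <<'E'
from h import *
np.set_printoptions(precision=4,suppress=True)
move_l((.4851,.3718,.124),velocity=.06)
s=get_state();print(s["clock"],s["position"],s["contact_force"],s["wrist_torque"],s["finger_gap"])
move_l((.4851,.3718,.275),velocity=.12)
s=get_state();print(s["clock"],s["position"],s["contact_force"],s["wrist_torque"],s["finger_gap"])
for n in ("wrist","scene","top"):
    f=grab_frame(n);cv2.imwrite(f"pics/{n}3.png",f["img"][:,:,::-1])
    if n!="wrist": print(n,tip_of(n,"thick_probe")[:3], proj(f,(.4851,.3718,.187)))
E
```

```text
5.4083 [0.4853 0.3719 0.1243] [-0.6213 -0.1445 -2.8929] [-0.0166  0.0519 -0.023 ] 0.33669235054076807
6.8167 [0.4847 0.3716 0.2741] [ 0.0105  0.0682 -2.6197] [-0.0097  0.0234 -0.0307] 0.3388469834138099
scene [{'centre': [385.5, 307.9], 'score': 0.95}, {'centre': [460.8, 215.4], 'score': 0.72}, {'centre': [218.8, 242.9], 'score': 0.63}] [459.6964 214.8589]
top [{'centre': [163.2, 207.6], 'score': 0.85}, {'centre': [96.0, 247.8], 'score': 0.79}, {'centre': [132.2, 213.6], 'score': 0.78}] [ 97.0025 248.6436]
```

View pics/wrist3.png

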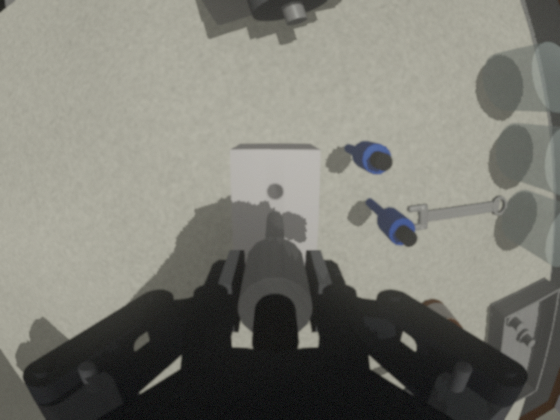

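View pics/scene3.png

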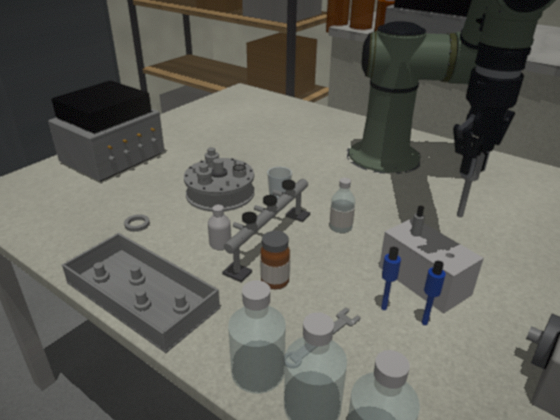

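The probe is out of the stand and hanging, with its tip at scene (461,216) against a predicted (460,215). The thin probe is still in its hole at (420,222). Next I carry it over the manifold with the tip at about 0.186 m.

```bash
python3 - <<'E'
from h import *
np.set_printoptions(precision=4,suppress=True)
move_l((.4425,-.195,.275),velocity=.15)
s=get_state();f=grab_frame("wrist");cv2.imwrite("pics/w4.png",f["img"][:,:,::-1])
print(s["clock"],s["position"],s["contact_force"],s["finger_gap"],wproj(f,s,(.4425,-.195,.082)))
y0=150
c=cv2.resize(f["img"][140:260,195:355],(800,600),interpolation=cv2.INTER_CUBIC);cv2.imwrite("pics/w4c.png",c[:,:,::-1])
for n in ("scene","top"):
    g=grab_frame(n);cv2.imwrite(f"pics/{n}4.png",g["img"][:,:,::-1])
print(tip_of("wrist","port_a"))
E
```

```text
11.0083 [ 0.4425 -0.1948  0.275 ] [ 0.0695 -0.1813 -2.9929] 0.3368146648622487 [274.3807 187.6976]
[{'centre': [273.0, 190.1], 'score': 0.97}]
```

View pics/w4.png

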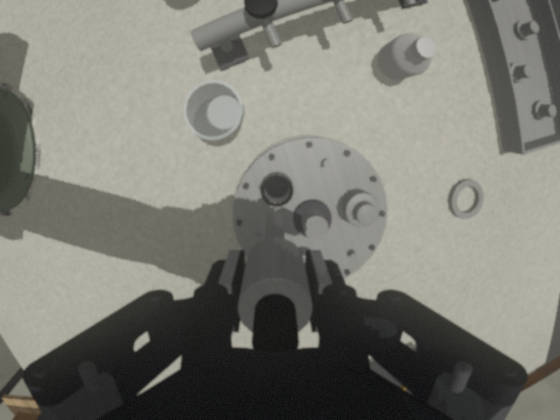

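View pics/w4c.png

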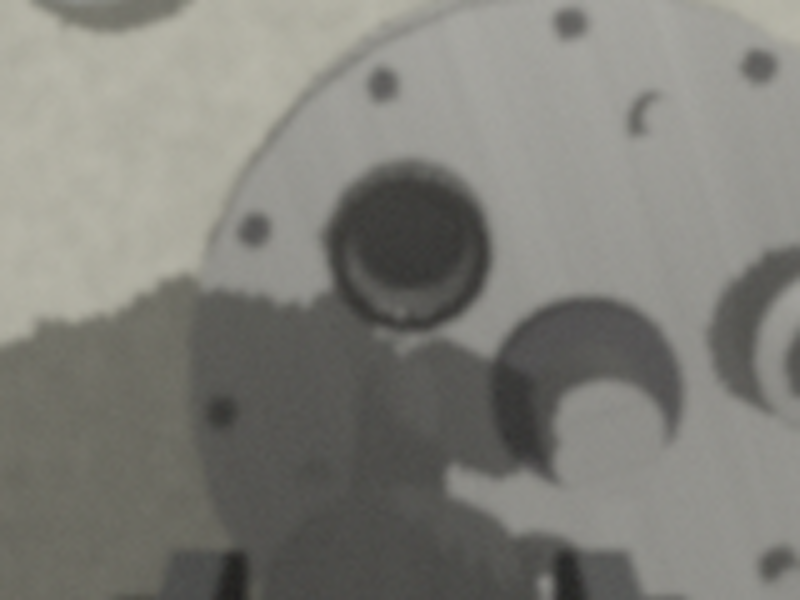

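View pics/scene4.png

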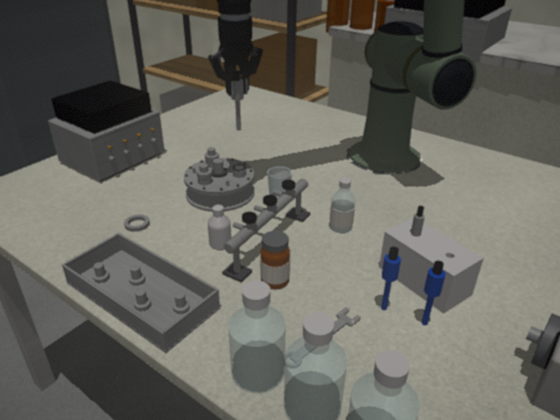

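The ring's centre in the wrist view is about (276.8,189.2). I'll convert that to world coordinates and compare it with the other cameras.

```bash
python3 - <<'E'
from h import *
np.set_printoptions(precision=4,suppress=True)
s=get_state();f=grab_frame("wrist")
for px in ((276.8,189.2),(273,190.1)):print(wray_z(f,s,px,.082))
print("per-pixel",wray_z(f,s,(277.8,189.2),.082)-wray_z(f,s,(276.8,189.2),.082),wray_z(f,s,(276.8,190.2),.082)-wray_z(f,s,(276.8,189.2),.082))
# stub/plate: stub centre top z .098 crop (612,437)
print("stub",wray_z(f,s,(195+612/5,140+437/5),.098))
for n in ("scene","top"):
    g=grab_frame(n);print(n,tip_of(n,"thick_probe")[:4],proj(g,s["position"]-[0,0,.089]))
    print(tip_of(n,"port_a"))
    if n=="scene": cv2.imwrite("pics/s5.png",cv2.resize(g["img"][60:210,150:350],(800,600),interpolation=cv2.INTER_CUBIC)[:,:,::-1])
E
```

```text
[ 0.4445 -0.1974  0.082 ]
[ 0.4404 -0.1972  0.082 ]
per-pixel [ 0.001  -0.0003  0.    ] [-0.0003 -0.001   0.    ]
stub [ 0.4743 -0.2452  0.098 ]
scene [{'centre': [240.0, 129.7], 'score': 0.95}, {'centre': [384.8, 309.9], 'score': 0.76}, {'centre': [425.7, 322.1], 'score': 0.63}] [237.9587 129.3162]
[{'centre': [203.4, 173.8], 'score': 0.89}, {'centre': [215.2, 159.1], 'score': 0.73}, {'centre': [239.9, 167.8], 'score': 0.69}]
top [{'centre': [133.4, 215.8], 'score': 0.75}, {'centre': [393.5, 273.4], 'score': 0.73}] [392.9335 272.8867]
[{'centre': [398.4, 232.6], 'score': 0.87}, {'centre': [379.1, 273.8], 'score': 0.56}]
```

View pics/s5.png

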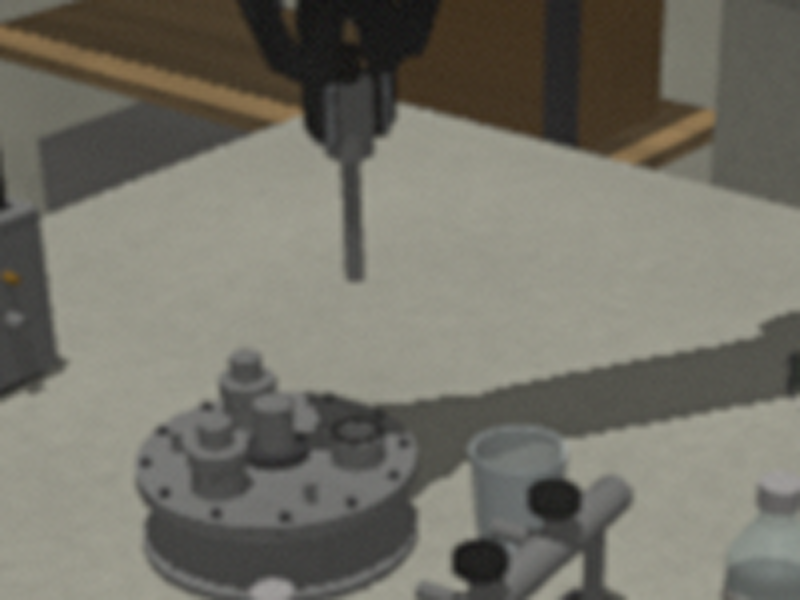

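View pics/top4.png

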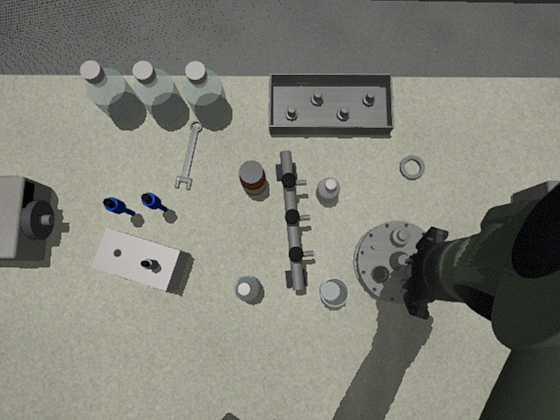

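The scene crop shows the tip at about (238.8,129.3) and the ring at about (239.3,168). I'll go down to about 25 mm above the rim at the consensus (0.443,−0.197) and compare tip and ring directly there.

```bash
python3 - <<'E'
from h import *
np.set_printoptions(precision=4,suppress=True)
move_l((.443,-.197,.195),velocity=.1)
s=get_state();print(s["clock"],s["position"],s["contact_force"])
tip=s["position"]-[0,0,.0894]
for n,(x,y) in (("scene",(200,120)),("top",(340,235))):
    g=grab_frame(n);print(n,"pred tip",proj(g,tip),"ring below tip",proj(g,[tip[0],tip[1],.082]))
    cv2.imwrite(f"pics/{n}6.png",cv2.resize(g["img"][y:y+60,x:x+80],(800,600),interpolation=cv2.INTER_CUBIC)[:,:,::-1])
f=grab_frame("wrist");cv2.imwrite("pics/w6.png",cv2.resize(f["img"][140:260,195:355],(800,600),interpolation=cv2.INTER_CUBIC)[:,:,::-1])
print(wproj(f,s,[tip[0],tip[1],.082]),wproj(f,s,tip))
E
```

```text
12.5083 [ 0.4434 -0.1972  0.1955] [ 0.2996 -0.5143 -2.1321]
scene pred tip [238.1636 158.2938] ring below tip [238.4977 166.6866]
top pred tip [383.3699 273.0503] ring below tip [380.5095 273.2155]
[274.0683 206.7991] [274.0369 215.1308]
```

View pics/scene6.png

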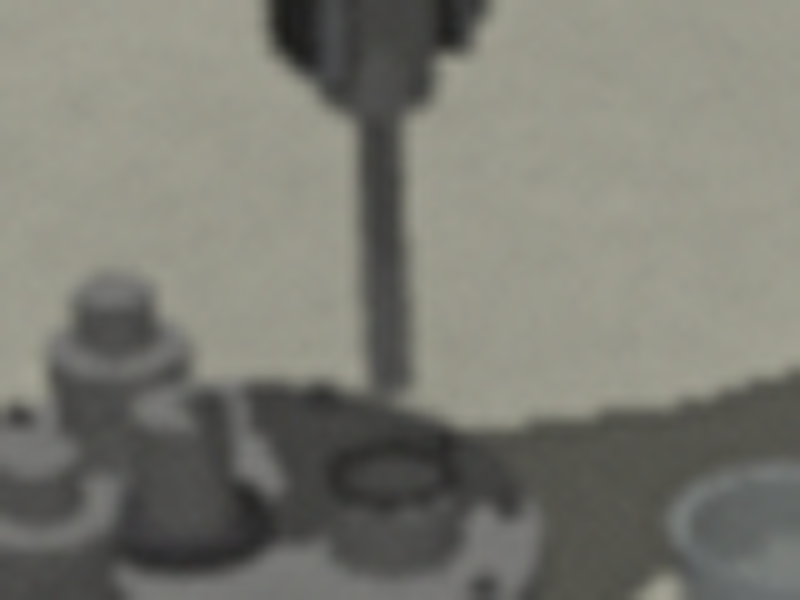

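View pics/top6.png

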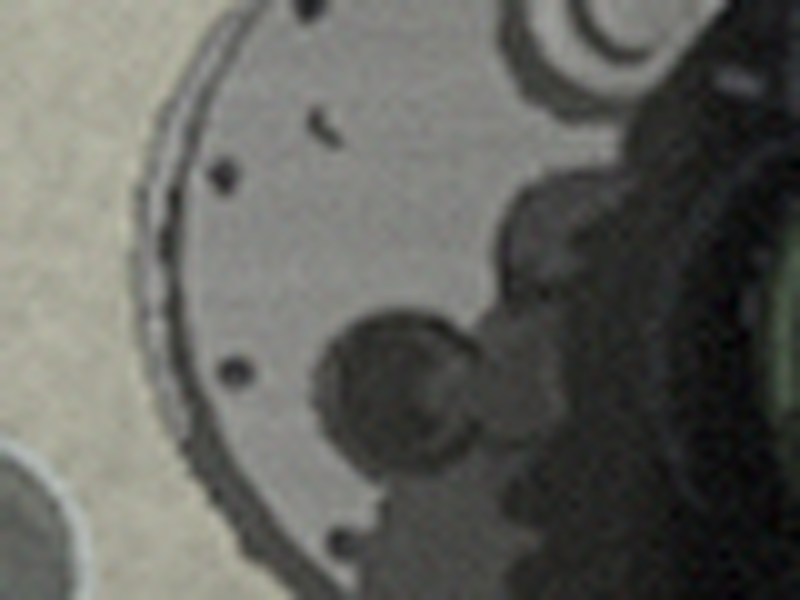

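View pics/w6.png

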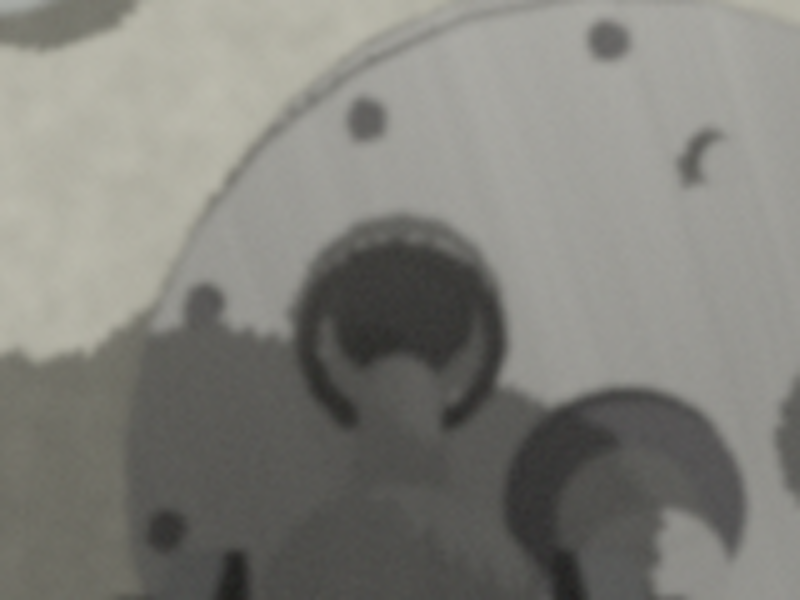

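The shaft is upright in the scene view: it leans 1.0 px over 27 px, and the expected lean is 1.1 px. Across the jaws, tip and ring are centred in the wrist view (401 against 400.5). All three views suggest the tip is about 2 mm too far toward −y. I'll shift +y 2 mm, go down to the final height and check with model overlays.

```bash
cat > ov.py <<'E'
from h import *
np.set_printoptions(precision=4,suppress=True)
def shot(tag,tipoff=(0,0),ringc=None):
    s=get_state();tip=s["position"]-[0,0,.0894]; 
    print(s["clock"],s["position"],"tip",tip,s["contact_force"],s["finger_gap"])
    P={}
    for n,(x,y,w,h) in {"scene":(210,140,60,45),"top":(350,250,60,45),"wrist":(215,150,120,90)}.items():
        g=grab_frame(n); k=800//w
        P[n]=g
        im=cv2.resize(g["img"][y:y+h,x:x+w],(w*k,h*k),interpolation=cv2.INTER_CUBIC)[:,:,::-1]
        im=cv2.convertScaleAbs(im,alpha=1.7,beta=-20).copy()
        raw=im.copy()
        for c,r,z,col in ((tip,.006,tip[2],(0,0,255)),(ringc if ringc is not None else tip,.018,.082,(0,255,0)),(ringc if ringc is not None else tip,.013,.082,(0,255,0))):
            a=np.linspace(0,2*np.pi,60)
            pts=[]
            for t in a:
                p=np.array([c[0]+r*np.cos(t),c[1]+r*np.sin(t),z])
                q=wproj(g,s,p) if n=="wrist" else proj(g,p)
                pts.append((q-[x,y]+.5)*k)
            cv2.polylines(im,[np.int32(np.round(pts))],False,col,1)
        W=400; out=np.hstack([cv2.resize(raw,(W,300)),cv2.resize(im,(W,300))])
        P[n]=out
    cv2.imwrite(f"pics/{tag}_st.png",np.vstack([P["scene"],P["top"]])); cv2.imwrite(f"pics/{tag}_w.png",P["wrist"])
E
python3 - <<'E'
from ov import *
move_l((.4435,-.195,.1855),velocity=.05)
shot("o7")
E
```

```text
13.0 [ 0.4431 -0.1947  0.185 ] tip [ 0.4431 -0.1947  0.0956] [ 0.087  -0.0232 -2.7899] 0.33868907920183244
```

View pics/o7_st.png

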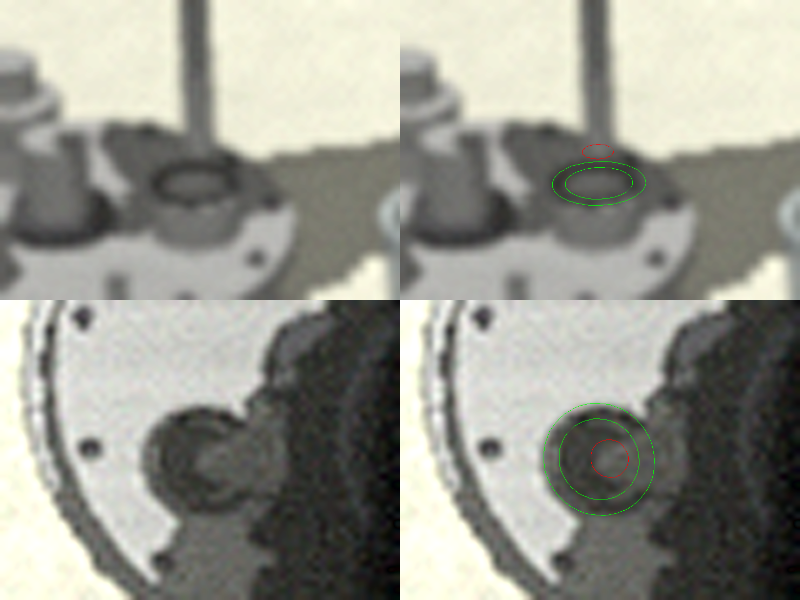

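View pics/o7_w.png

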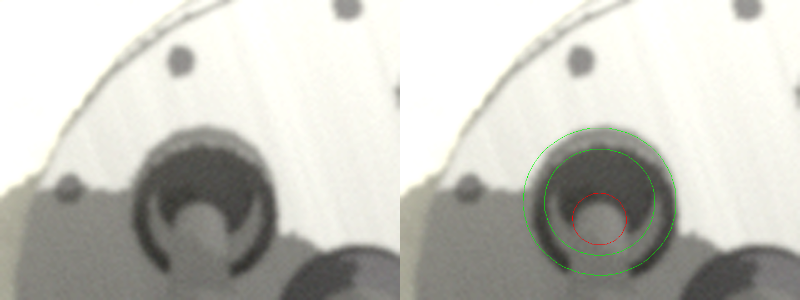

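The views agree to within about 1.5 mm. In the wrist and scene views the ring sits about 1 mm to +x of the tip. I'll nudge +0.9 mm in x and re-check with larger, brighter crops.

```bash
sed -i 's/alpha=1.7,beta=-20/alpha=2.6,beta=-60/; s/,\.018,\.082/,.017,.082/' ov.py
sed -i 's/"top":(350,250,60,45),"wrist":(215,150,120,90)/"top":(362,258,40,30),"wrist":(235,172,80,60)/; s/"scene":(210,140,60,45)/"scene":(220,148,40,30)/' ov.py
python3 - <<'E'
from ov import *
move_l((.4447,-.195,.1855),velocity=.03)
shot("o8")
E
```

```text
13.4 [ 0.4449 -0.1951  0.1856] tip [ 0.4449 -0.1951  0.0962] [ 0.4042  0.5074 -1.9642] 0.33715442476681134
```

View pics/o8_st.png

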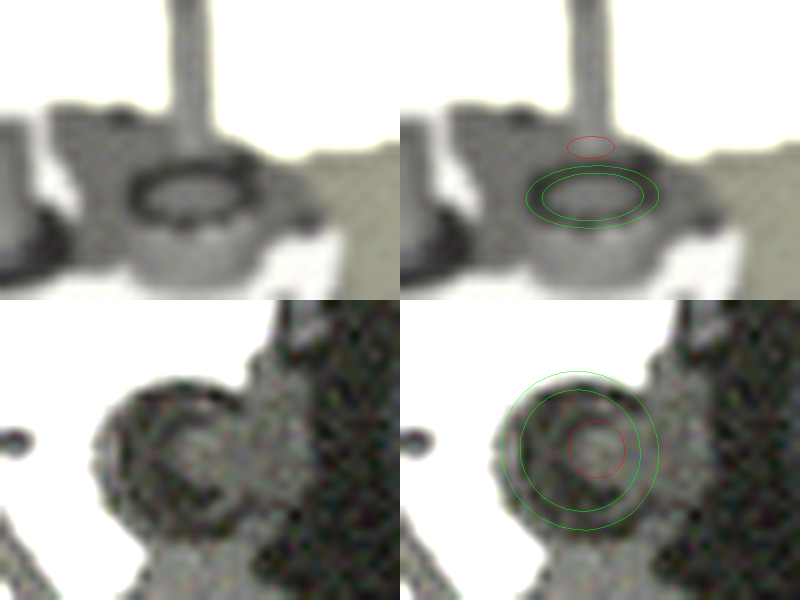

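View pics/o8_w.png

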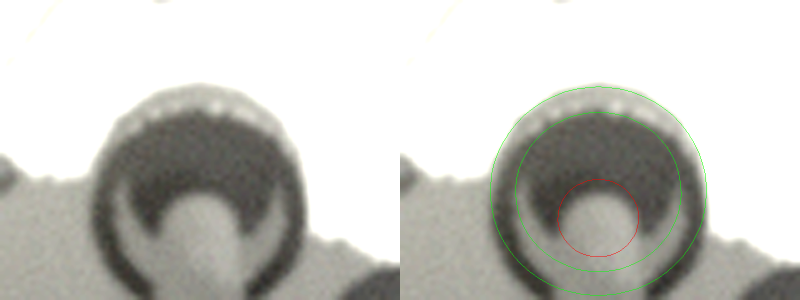

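```bash
python3 - <<'E'
from h import *
s=get_state();f=grab_frame("wrist");im=f["img"][175:235,235:315]
im=cv2.convertScaleAbs(cv2.resize(im,(800,600),interpolation=cv2.INTER_CUBIC),alpha=2.6,beta=-60)
cv2.imwrite("pics/w9.png",im[:,:,::-1])
g=grab_frame("top")["img"][258:288,362:402];g=cv2.convertScaleAbs(cv2.resize(g,(800,600),interpolation=cv2.INTER_CUBIC),alpha=2.6,beta=-60)
cv2.imwrite("pics/t9.png",g[:,:,::-1])
E
```

```text
(no output)
```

View pics/w9.png

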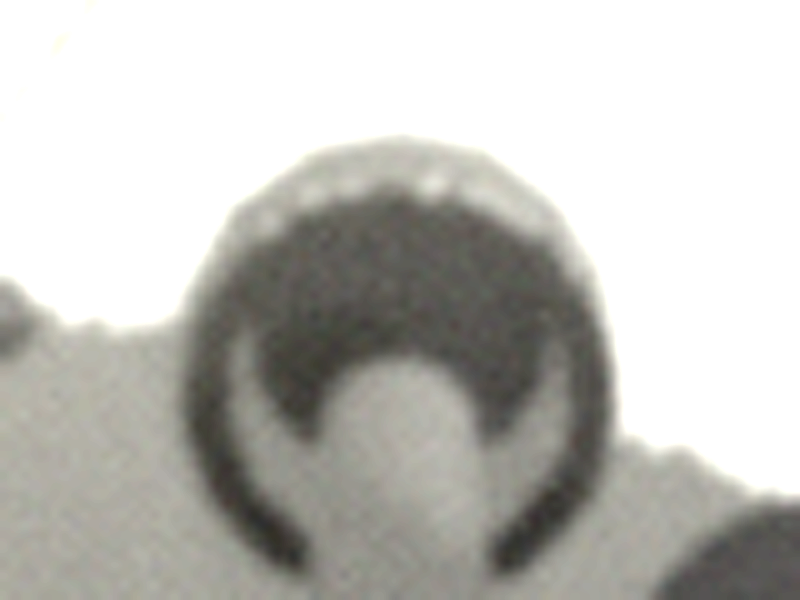

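View pics/t9.png

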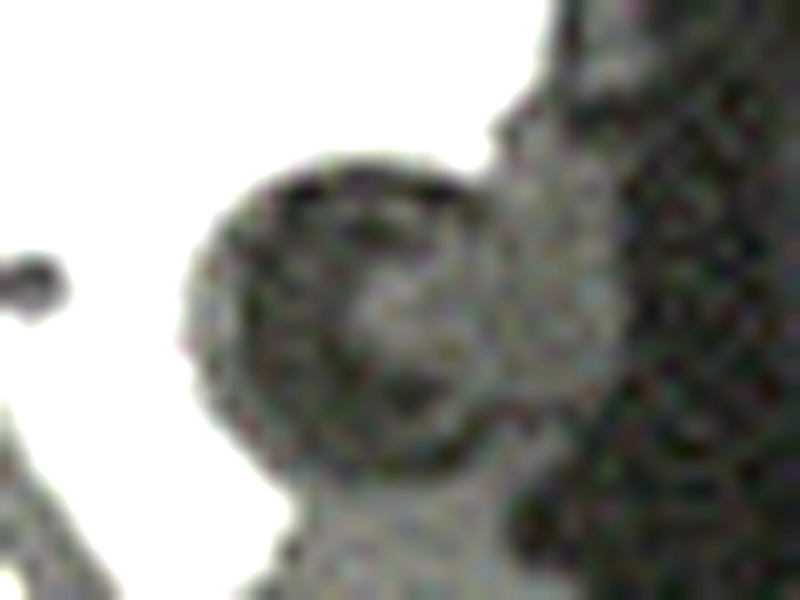

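In the wrist view the ring centre is (398,391) and the tip is about (401,433), which is close to the expected offset. Averaged over the three views, the correction is about (−0.8,−0.4) mm. I'll apply it, let it settle and do a final check.

```bash
python3 - <<'E'
from ov import *
move_l((.4440,-.1955,.1852),velocity=.03)
sleep(0.5)
shot("o10")
g=grab_frame("scene");cv2.imwrite("pics/s10.png",g["img"][:,:,::-1])
print(R.from_rotvec(get_state()["eef_rot"]).as_matrix()[:,2],get_state()["position"],abs(get_state()["joint_velocities"]).max())
E
```

```text
14.4 [ 0.444  -0.1955  0.1852] tip [ 0.444  -0.1955  0.0958] [ 0.3268  0.1457 -2.9189] 0.34017407450319176
[-0.  0. -1.] [ 0.444  -0.1955  0.1852] 0.0013357056279348204
```

View pics/o10_st.png

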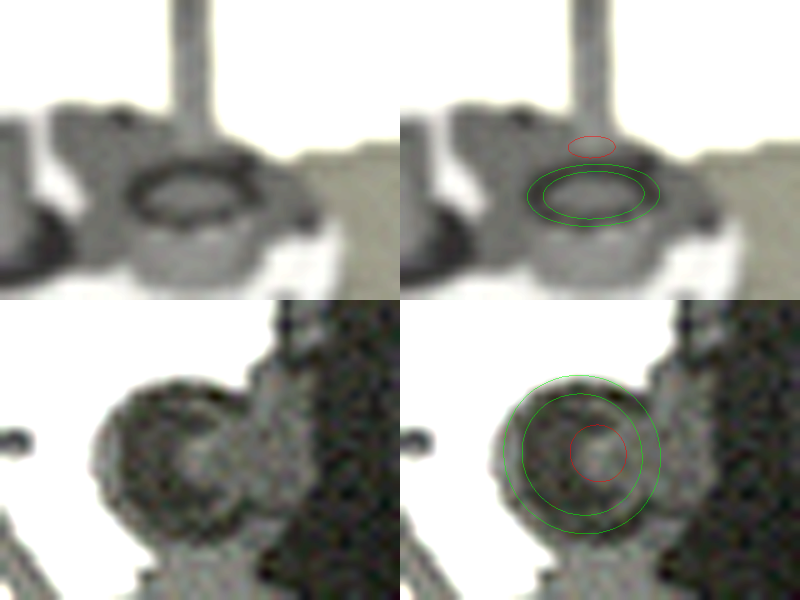

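View pics/o10_w.png

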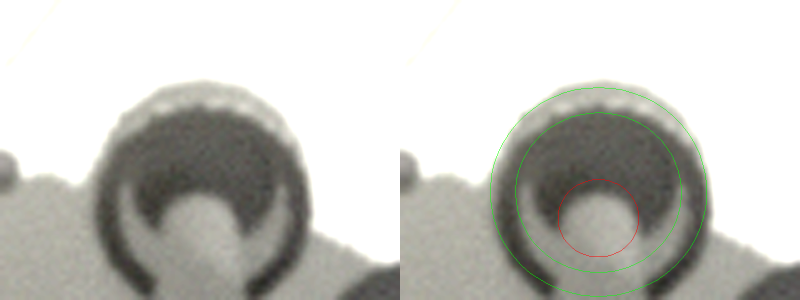

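View pics/s10.png

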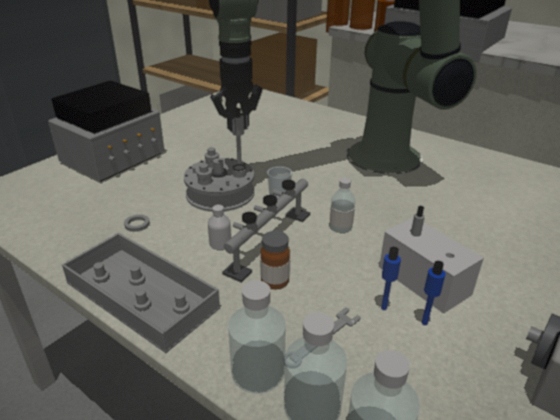

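In all three views the tip is centred over the ring to within about 1 mm, and everything else is where it was. I'm handing the job in.

```bash
python3 -c "
from cell import *
print(sign_off()); s=get_state(); print(s['clock'],s['position'],s['finger_gap'])"
```

```text
the job is handed in; nothing more can be done
None
the job is handed in; nothing more can be done
```

I lifted the thick steel probe straight out of the stand and carried it over the manifold with its tip at about 0.186 m. I stopped with it held over the unplugged port and handed the job in at about 14.4 s on the robot's clock.

**Last checks**
- **Position and height:** the TCP is at (0.444, −0.1955, 0.185) with the tool vertical. The tip is at about z = 0.096 m, roughly 16 mm above the rim and 14 mm above the seal ring.
- **Contact:** the wrist force showed only the probe's weight (about 2.9 N), and the arm was still.
- **Centring:** the readings agree to about 1 mm. The top, scene and wrist views disagreed by 1–2 mm, so I placed the probe at their average.
- **Other objects:** in the last scene picture the thin probe, blue look-alikes, bottles and beaker look unmoved.

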